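# Close up the consumables chest

### The arm

A 6-joint arm with a two-finger parallel gripper is mounted at the origin on a cart in front of the work surface, level with it; the furniture and walls round the work are solid. World frame = base frame: x ahead of the robot, y to its left, z up, the work surface at z = 0. Lengths are in m, angles in rad, forces in N, time in s.
With the tool pointing down it reaches from about 0.35 to 0.875 m from the base axis. Payload 15.5 kg.
Tool frame: the origin (TCP) lies at the very end of the fingers, on their centre line; the grasp point (between the pads) lies 19 mm behind it; z points along the fingers, y is the line along which they close (so a half turn about z gives the same grasp; the last joint's range is limited). The gripper opens to 85 mm and grips with 20 to 120 N. Pads are 22 mm wide; open, the fingers measure 114 mm over their backs; the gripper's body (76 mm by 85 mm) begins 54 mm behind the grasp point. The pads swing forward as they close: fully open they stand 13 mm farther back than shut.
Start: joints at [1.008, 0.494, 1.345, -0, 1.302, -0.096], TCP at [0.282, 0.558, 0.231] pointing down, gripper open.
Joint ranges: [-2.91, 2.91], [-0.82, 2.16], [0.22, 2.67], [-1.22, 4.37], [0.12, 2.79], [-3.08, 3.08]. Speed limits (rad/s): [1.89, 1.89, 2.57, 3.01, 3.01, 3.01].

### API

Orientations are given as a rotation vector (axis times angle).
In Python, from bench import ctrl, imaging, nets gives the robot as it stands. The module is installed in compiled form; this text tells all that it offers.
- The arm moves only by the tool apply_moves, never from a script. Its argument "commands" is a list of rows, each a list of 7 numbers: the shift along the tool's x, y, z in cm, then the turn, a rotation vector about the tool's x, y, z in rad, then the gripper's target within -1 to 1 (shut at 1, half-way at 0, fully open at -1). A call has 1 to 20 rows; each row shifts and turns the commanded pose from where the row before left it, along the tool's axes as they then stand; what a row does not reach is not made up. A row lasts 1/8 s, in which the tool goes at most 62.5 mm and 10.7 degrees, less where a joint would pass 70% of its speed; a pose out of reach is approached as far as the arm can. A call is refused whole if a number of a shift passes 6.25 or a number of a turn 0.188, either way. A call with a gripper value outside its range is refused whole. The fingers move at their own pace and stop on an object; the grip force is fixed at half the most. Time passes only in rows, so rows that do not move let the fingers close. It gives the time, the measured TCP pose, the force, the opening and the grip force at its end, in the units of the state.
- ctrl.get_state(): the state, without advancing time (a new reading comes with each control period).
- imaging.snapshot(name): name is "scene" or "side" or "wrist"; returns a dict with "image" (384x512x3 uint8, blue, green, red), "K" (3x3 intrinsics, pixels), "dist" ([k1, k2, p1, p2, k3] as OpenCV has them; the pictures are not rectified), "R" (3x3) and "t" (3): a world point X has camera coordinates R X + t. Camera axes: x right, y down, z forward; pixel columns grow to the right and rows downward; lengths in m; the calibration is good to about 2 mm. A picture is of the moment at which its call begins. There is no depth.
- ctrl.sign_off(): hands the job in; it is judged then, once.
Trained networks look in a picture, given as the dict that the camera call returned (one of the last four; its "shot" number tells which), for a name from the list of things; names that differ only in an ending like _2 or _b are one class to them, and where a whole thing is asked for, a point or a joint stands for the part that bears it (a point fixed in the world has none). Each returns a list of dicts, best first, with "conf" (0 to 1); they miss things now and then, are a little off and sometimes report something else, mostly with a low value. They report only what shows in the picture. A call takes as long as a camera call. They do not tell look-alikes from the thing itself.
- nets.spot_in(target, picture): "point" ([x, y, z] in m, in world coordinates, good to about 4 mm: the middle of the surface that is visible of it).
- nets.masks_of(target, picture): "mask" (384x512 bool, what is visible of it).
- nets.mark_of(target, picture): "point" ([x, y, z] in m, in world coordinates, good to about 4 mm: a listed point, or the origin of a listed thing).
The state is a dict: "clock": time; "qpos": joint angles; "joint_vel": joint speeds; "tau": joint torques, N m; "tool_pos": TCP position; "tool_rot": TCP orientation; "ft_force": force on the tool from outside, world axes, zero at the start; "wrist_torque": the same for the moment, N m; "opening": finger opening in m; "grasp_force": force on a finger pad.
Only numpy, scipy, OpenCV 4.12 (cv2) and the standard library are available. Lean on these libraries where they do the work, as an engineer would, in place of code of your own. Each camera call takes 0.05 s, during which the arm holds its last target. There are 200 camera calls.

### The job

Tidy away the welding consumables using only the fingertips: push the standing lid of the blue tin over and down until the tin is shut, and only then push both drawers, the wide one with the tin and the narrow one with the gas cups, fully home into the chest. Push gently, so that the three gas cups stay standing in their drawer; pick nothing up, and leave the small round paste tin in front of the chest where it is.

Things in the scene. Friction and masses are not known exactly. Their poses are not given: they have to be found in the camera images.
- chest: low grey steel chest of two side-by-side drawers, fixed to the bench: 200 deep (x) x 236 wide (y) x 104 high, on four 22 high feet, with a thin rubber mat on top (to 106); the torch hose runs beneath it. Origin at the centre of its underside on the bench; x points to its closed back, -x out of its open front, z up. Both drawers slide out to its -x. Its walls stop anything higher than 99 above the bench from entering.
- tin_drawer (a joint): how far the left, wider drawer (it holds the blue tin) is out, in m: 0 = fully home, 0.18 = at its outer stop. It runs stiffly: about 1.5 N of friction plus 10 N per m/s. It stays where it is left.
- cup_drawer (a joint): how far the right, narrower drawer (it holds the gas cups) is out, in m: 0 = fully home. Same friction and stop.
- tin_drawer_front (a point): centre of the outer face of the wide drawer's front panel, 65 above the bench; axes parallel to the chest's (-x points out of the face). The panel is 126 wide (y), 66 high (from 28 to 94 above the bench), 12 thick; a finger lip 72 wide and 3 thick, level at 89 to 92 above the bench, stands 11 out from the face. The drawer's side walls are 40 high, 70 above the bench.
- cup_drawer_front (a point): the same point of the narrow drawer's front panel: panel 94 wide, 66 high; lip 53 wide, standing 11 out, at the same height.
- tin: blue hinged tin, 91 x 128 x 34 with its lid shut, about 0.4 kg, lying loose on the floor of the wide drawer, 33 above the bench. Origin at the centre of its underside; x points to the hinge side (turned to the right, -y side of the drawer, beside the narrow drawer), y along the hinge. The hinge line is at x = 44, z = 26.
- tin_lid (a joint): angle of the tin's lid, rad: 0 = shut, 1.57 = upright, 2.01 = its stop, leaning back over the partition between the drawers towards the narrow one. The hinge rubs a little (about 0.01 N m): let go, the lid stays where it is while steeper than about 0.9 rad and only creeps down below that, so it has to be pushed over and then down until it is shut.
- lid_edge (a point): middle of the lid's free edge, level with its outer (top) face: 86 from the hinge line; the edge is 128 long, along the point's y, and the lid plate is 2 thick with a 8 deep rim. The point turns with the lid: its z is the outward normal of the lid's outer face.
- cup0_mid (a point): middle of a pink ceramic gas cup, diameter 20, height 46, standing loose on the floor of the narrow drawer; z along its length, pointing up.
- cup1_mid (a point): the same for a second gas cup, diameter 17, height 46.
- cup2_mid (a point): the same for a third gas cup, diameter 24, height 46.
- paste_tin: small round green and white paste tin, diameter 58, height 28, standing loose on the bench in front of the wide drawer, to be left alone. Origin at the centre of its underside.
Mind the look-alikes: they are no part of the job. What is meant by the tin is not pink, and is the larger of those in its own colour.

How it is judged:
By the outcome, as a careful person would: the job done as asked, in the order asked, and still so for the second after the job is handed in, with the robot touching nothing.
It also fails if it takes over 64 s, if anything falls off the work surface, if the arm or the gripper's body presses on something with over 40 N, if the wrist force passes 120 N, or if a joint passes its speed limit or range.

## Working session

There is one attempt and no reset: what is moved stays moved. The work goes in short steps, Python scripts to look and compute and a tool call to move; the robot and the scene stay as the last step left them, time stands still between calls to the robot, and variables do not carry over. Pictures are saved under pics/ and viewed, at most 10 in all, crops included, and the job is handed in when it is done.

Besides the shell and the picture viewer there is one more tool, called as name(argument=value, ...) on one line, values as JSON. apply_moves: Moves the arm, as the interface text tells. Its arguments: {"type":"object","properties":{"commands":{"type":"array"}},"required":["commands"]}

```bash
mkdir -p pics; cat > h.py <<'E'
from bench import ctrl, imaging, nets
import numpy as np, cv2
from scipy.spatial.transform import Rotation as Rn
names=["chest","tin_drawer_front","cup_drawer_front","tin","lid_edge","cup0_mid","cup1_mid","cup2_mid","paste_tin"]
def proj(X,p):
    return cv2.projectPoints(np.array([X],float),cv2.Rodrigues(p["R"])[0],p["t"],p["K"],np.array(p["dist"],float))[0].ravel()
def marks(ns,p,n=3):
    for k in ns:
        for d in nets.mark_of(k,p)[:n]:
            if d["conf"]>.15: print(k,round(d["conf"],2),np.round(d["point"],4),proj(d["point"],p).astype(int))
E
python3 - <<'E'
from h import *
s=imaging.snapshot("scene");d=imaging.snapshot("side")
cv2.imwrite("pics/a.png",np.vstack([cv2.resize(s["image"],(400,300)),cv2.resize(d["image"],(400,300))])) 
cv2.imwrite("pics/s.png",cv2.resize(s["image"],(800,600)));cv2.imwrite("pics/d.png",cv2.resize(d["image"],(800,600)))
for n,p in(("scene",s),("side",d)):
    print(n, "cam at",-p["R"].T@p["t"]); marks(names,p)
st=ctrl.get_state();print(st)
E
```

```text
scene cam at [-0.14197286  1.11199447  0.54837892]
chest 0.88 [ 0.7487  0.2456 -0.0017] [251 184]
tin_drawer_front 0.7 [0.4806 0.3106 0.068 ] [300 195]
cup_drawer_front 0.56 [0.4986 0.1947 0.0646] [318 183]
tin 0.85 [ 0.345   0.4976 -0.0019] [293 261]
tin 0.7 [0.5752 0.3029 0.0286] [277 196]
lid_edge 0.93 [0.3746 0.4898 0.0266] [287 245]
lid_edge 0.67 [0.5647 0.2295 0.1413] [296 157]
lid_edge 0.66 [0.4007 0.6119 0.0224] [243 263]
cup2_mid 0.17 [ 0.3261  0.3203 -0.0023] [340 236]
paste_tin 0.88 [ 3.243e-01  3.168e-01 -1.000e-04] [342 235]
side cam at [ 0.47933414 -0.39256908  0.75019835]
chest 0.58 [ 0.752   0.2416 -0.0011] [346 263]
tin_drawer_front 0.62 [0.4794 0.3097 0.0664] [221 224]
cup_drawer_front 0.73 [0.5035 0.2005 0.065 ] [235 263]
tin 0.62 [0.5752 0.303  0.0317] [265 236]
tin 0.62 [ 0.4001  0.6419 -0.0012] [191 160]
tin 0.6 [ 0.347   0.4938 -0.0046] [169 196]
lid_edge 0.89 [0.3991 0.6078 0.0255] [190 160]
lid_edge 0.85 [0.3708 0.4908 0.0243] [177 188]
lid_edge 0.82 [0.5687 0.2315 0.1396] [267 224]
cup0_mid 0.61 [0.5646 0.234  0.1421] [265 222]
cup0_mid 0.52 [0.6355 0.1749 0
[... 158 characters left out ...]
44]
{'clock': 1.0, 'qpos': array([ 1.00752168e+00,  4.93577711e-01,  1.34550661e+00, -1.12523136e-06,
        1.30250998e+00, -9.54904983e-02]), 'joint_vel': array([ 5.02310905e-05,  5.12290807e-04,  2.07222445e-03,  3.49437583e-04,
       -2.20273228e-03, -1.75696647e-04]), 'tau': array([ 2.93446370e-03, -8.82036781e+01, -3.84261024e+01,  4.21981404e-04,
        8.09160556e-04,  1.83617396e-05]), 'tool_pos': array([0.28180787, 0.55785555, 0.23128859]), 'tool_rot': array([ 7.28111807e-01,  3.05605211e+00, -2.99057772e-06]), 'ft_force': array([ 0.03569048, -0.21380734, -0.48326865]), 'wrist_torque': array([0.04615264, 0.02276607, 0.04328526]), 'grasp_force': 0.0, 'opening': 0.085353675728127}
```

View pics/s.png

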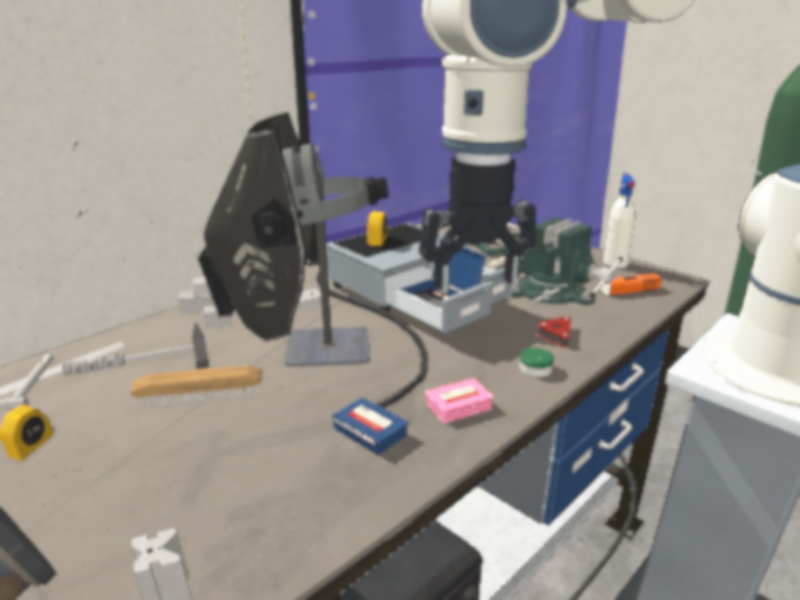

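View pics/d.png

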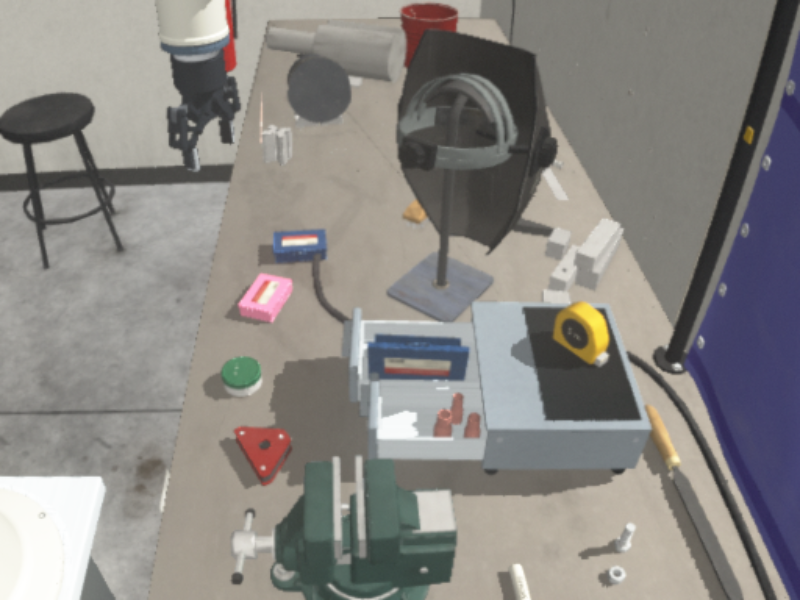

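The side view shows the following (800x600 pixels):
- Open drawers with the blue tin and its standing lid at (418,358).
- Three cups at (443,422), (457,408) and (473,425).
- Small blue tin on the bench at (300,245) and a pink one at (266,298).
- Paste tin at (241,375), helmet stand at (440,290) and vise at (370,530).

The blue tin in the drawer fits: it is the larger blue one, and it stands open in the wide drawer. Next I'll confirm it in one crop and measure the yaw.

```bash
python3 - <<'E'
from h import *
d=imaging.snapshot("side")
def unp(uv,z):
    r=cv2.undistortPoints(np.array([[uv]],float),d["K"],np.array(d["dist"],float)).ravel()
    c=-d["R"].T@d["t"]; v=d["R"].T@np.array([*r,1]); return np.round((c+v*(z-c[2])/v[2])[:2],4)
for n,uv,z in [("chestFL",(473,303),.104),("chestFR",(485,468),.104),("chestBL",(608,304),.104),("chestBR",(648,466),.104),("helmetbaseL",(388,290),0.01),("helmetbaseF",(446,320),.01),("viseTopR",(455,550),.1),("viseTopfront",(380,460),.12),("tapetop",(578,305),.16)]:
    print(n,unp(np.array(uv)*.64,z))
mk={}
for k in ["tin_drawer_front","cup_drawer_front","chest","tin"]:
    for x in nets.mark_of(k,d)[:3]: print(k,round(x["conf"],2),np.round(x["point"],4))
# wireframe overlay for candidate yaws
im=cv2.resize(d["image"][170:310,150:430],None,fx=2.8,fy=2.8,interpolation=cv2.INTER_CUBIC)
for yaw,col in [(-.03,(0,0,255)),(-.08,(0,255,0))]:
    R=Rn.from_euler("z",yaw).as_matrix();o=np.array([.750,.2435,0])
    P=[(proj(o+R@np.array(q),d)-[150,170])*2.8 for q in[(-.1,.118,.104),(-.1,-.118,.104),(.1,-.118,.104),(.1,.118,.104)]]
    cv2.polylines(im,[np.array(P).astype(int)],True,col,1)
cv2.imwrite("pics/c.png",im)
E
```

```text
chestFL [0.6617 0.3601]
chestFR [0.6298 0.0741]
chestBL [0.8598 0.3474]
chestBR [0.8197 0.0609]
helmetbaseL [0.5513 0.5102]
helmetbaseF [0.6384 0.4304]
viseTopR [ 0.5826 -0.024 ]
viseTopfront [0.5117 0.0808]
tapetop [0.7852 0.2835]
tin_drawer_front 0.82 [0.4801 0.3102 0.0701]
tin_drawer_front 0.64 [0.5688 0.2315 0.138 ]
tin_drawer_front 0.55 [0.5985 0.1805 0.0558]
cup_drawer_front 0.74 [0.5023 0.2016 0.0668]
chest 0.66 [7.519e-01 2.402e-01 3.000e-04]
tin 0.89 [0.5766 0.3033 0.0339]
tin 0.84 [ 0.3452  0.4923 -0.005 ]
tin 0.82 [ 0.399   0.6408 -0.0011]
```

View pics/c.png

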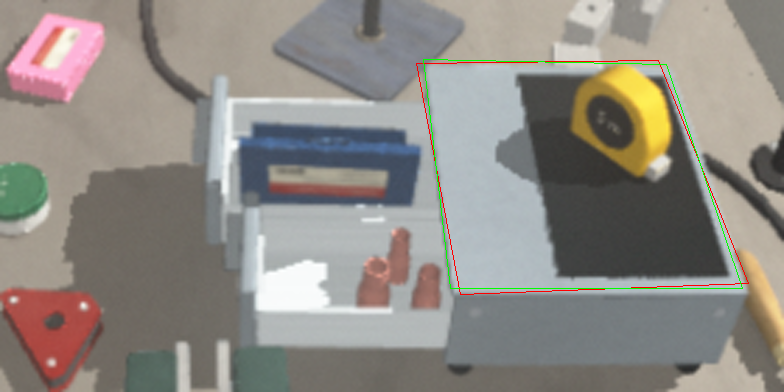

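The crop confirms it: the open blue tin stands in the wide drawer, and the pink and small blue tins are on the bench. The chest yaw is about -0.06. Next I align the tool to the chest and shut the gripper while moving clear of the helmet.

apply_moves(commands=[[0, 0, 0, 0, 0, -0.136, 1], [0, 0, 0, 0, 0, -0.136, 1], [0, 0, 0, 0, 0, -0.136, 1], [-0.45, -3.8, 0, 0, 0, 0, 1], [-0.45, -3.8, 0, 0, 0, 0, 1], [-0.45, -3.8, 0, 0, 0, 0, 1], [-0.45, -3.8, 0, 0, 0, 0, 1], [-0.45, -3.8, 0, 0, 0, 0, 1], [-0.45, -3.8, 0, 0, 0, 0, 1], [-0.45, -3.8, 0, 0, 0, 0, 1], [-0.45, -3.8, 0, 0, 0, 0, 1], [0, 0, 0, 0, 0, 0, 1]])

```text
clock: 2.75
tool_pos: [0.2994, 0.2505, 0.2314]
tool_rot: [0.098, 3.14, -0.0]
ft_force: [-0.0, 0.4, 0.6]
opening: 0.0001
grasp_force: 0.0
```

apply_moves(commands=[[-3.3, -0.6, 0, 0, 0, 0, 1], [-3.3, -0.6, 0, 0, 0, 0, 1], [-3.3, -0.6, 0, 0, 0, 0, 1], [-3.3, -0.6, 0, 0, 0, 0, 1], [-3.3, -0.6, 0, 0, 0, 0, 1], [-3.3, -0.6, 0.6, 0, 0, 0, 1], [-3.3, -0.6, 1.2, 0, 0, 0, 1], [-3.3, -0.6, 1.2, 0, 0, 0, 1], [0, 0, 0, 0, 0, 0, 1], [0, 0, 0, 0, 0, 0, 1]])

```text
clock: 4.0
tool_pos: [0.5599, 0.1892, 0.2012]
tool_rot: [-0.094, -3.14, -0.0]
ft_force: [-0.2, -0.3, 0.7]
opening: -0.0001
grasp_force: 0.0
```

```bash
python3 - <<'E'
from h import *
print(ctrl.get_state()["tool_pos"])
d=imaging.snapshot("side");w=imaging.snapshot("wrist")
for p in (d,w): marks(["lid_edge","tin","tin_drawer_front","cup_drawer_front","cup0_mid","cup1_mid","cup2_mid"],p,2); print()
a=cv2.resize(d["image"][110:310,130:400],(540,400));b=cv2.resize(w["image"],(260,195))
c=np.zeros((600,540,3),np.uint8);c[:400]=a;c[400:595,:260]=b
cv2.imwrite("pics/e.png",c)
E
```

```text
[0.55991601 0.18917195 0.20115042]
lid_edge 0.82 [0.4    0.6063 0.0254] [190 160]
lid_edge 0.81 [0.3725 0.4884 0.0249] [178 188]
tin 0.93 [ 0.4015  0.6402 -0.0018] [192 161]
tin 0.74 [ 0.3495  0.4937 -0.003 ] [170 196]
tin_drawer_front 0.67 [0.4833 0.3109 0.0672] [223 224]
cup_drawer_front 0.95 [0.505  0.2006 0.0634] [236 263]
cup0_mid 0.71 [0.635  0.1713 0.0532] [302 275]
cup1_mid 0.53 [0.6184 0.2059 0.0574] [291 260]
cup2_mid 0.46 [0.6007 0.1801 0.0567] [284 271]

lid_edge 0.69 [0.5659 0.2337 0.141 ] [310 205]
tin 0.74 [0.572  0.3046 0.03  ] [350 176]
tin_drawer_front 0.64 [0.4813 0.3115 0.0651] [372  95]
cup_drawer_front 0.81 [0.5024 0.1936 0.0664] [255 124]
cup1_mid 0.54 [0.6175 0.2037 0.0542] [269 223]
cup2_mid 0.72 [0.5958 0.1791 0.0577] [247 208]
```

View pics/e.png

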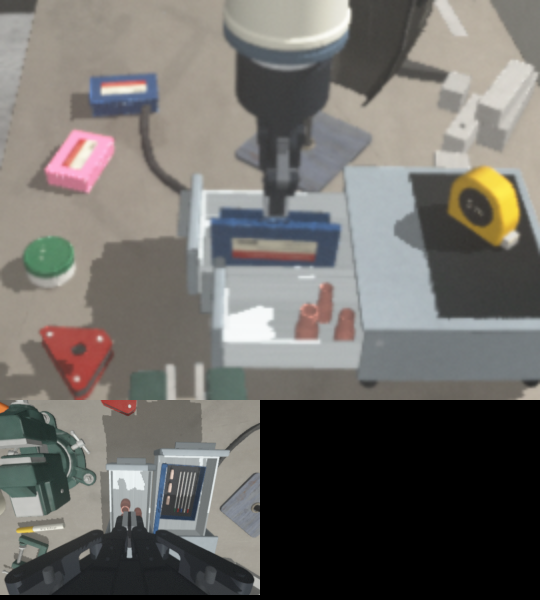

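The wrist view shows the fingers over the narrow drawer, to the right of the standing lid. I lower them behind the lid and start pushing it over.

apply_moves(commands=[[0, -0.8, 1.5, 0, 0, 0, 1], [0, 0, 2.5, 0, 0, 0, 1], [0, 0, 2.5, 0, 0, 0, 1], [0, 0, 2.0, 0, 0, 0, 1], [0, 0.8, 0, 0, 0, 0, 1], [0, 0.8, 0, 0, 0, 0, 1], [0, 0.8, 0, 0, 0, 0, 1], [0, 0.8, 0, 0, 0, 0, 1], [0, 0.8, 0, 0, 0, 0, 1], [0, 0.8, 0, 0, 0, 0, 1], [0, 0.8, 0, 0, 0, 0, 1], [0, 0.8, 0, 0, 0, 0, 1], [0, 0.8, 0, 0, 0, 0, 1], [0, 0, 0, 0, 0, 0, 1]])

```text
clock: 6.55
tool_pos: [0.564, 0.2531, 0.1162]
tool_rot: [-0.093, -3.14, -0.0]
ft_force: [0.4, -0.6, -0.8]
opening: -0.0002
grasp_force: 0.0
```

```bash
python3 - <<'E'
from h import *
print(ctrl.get_state()["tool_pos"])
d=imaging.snapshot("side");w=imaging.snapshot("wrist");s=imaging.snapshot("scene")
for p in (d,w,s): marks(["lid_edge","tin"],p,3); print()
E
```

```text
[0.56400448 0.25305292 0.11619997]
lid_edge 0.95 [0.5713 0.2716 0.1453] [267 208]
lid_edge 0.78 [0.3711 0.4858 0.022 ] [177 190]
lid_edge 0.6 [0.4019 0.6085 0.0263] [191 160]
tin 0.97 [0.5759 0.3032 0.0325] [265 236]
tin 0.71 [ 0.4001  0.6411 -0.0011] [191 161]
tin 0.69 [ 0.3456  0.4948 -0.0042] [169 196]

lid_edge 0.9 [0.5716 0.2713 0.1483] [294 276]
lid_edge 0.33 [0.6178 0.2068 0.0542] [205 262]
tin 0.95 [0.5733 0.3037 0.0365] [313 200]
tin 0.53 [0.6189 0.2036 0.0546] [202 263]

lid_edge 0.88 [0.4011 0.6096 0.0223] [244 262]
lid_edge 0.82 [0.3773 0.4864 0.0239] [287 245]
lid_edge 0.59 [0.573  0.2704 0.1474] [285 158]
tin 0.96 [ 0.3476  0.4969 -0.0017] [293 260]
tin 0.89 [0.5772 0.3019 0.0293] [277 196]
```

apply_moves(commands=[[0, 0.8, 0, 0, 0, 0, 1], [0, 0.8, 0, 0, 0, 0, 1], [0, 0.8, 0, 0, 0, 0, 1], [0, 0.8, 0, 0, 0, 0, 1], [0, 0.4, 0.5, 0, 0, 0, 1], [0, 0.4, 0.5, 0, 0, 0, 1], [0, 0.4, 0.5, 0, 0, 0, 1], [0, 0.4, 0.5, 0, 0, 0, 1], [0, 0.4, 0.5, 0, 0, 0, 1], [0, 0.4, 0.5, 0, 0, 0, 1], [0, 0.2, 0.4, 0, 0, 0, 1], [0, 0.2, 0.4, 0, 0, 0, 1], [0, 0, 0.2, 0, 0, 0, 1], [0, 0, 0.2, 0, 0, 0, 1], [0, 0, 0, 0, 0, 0, 1]])

```text
clock: 8.88
tool_pos: [0.5676, 0.3123, 0.0742]
tool_rot: [-0.094, -3.14, 0.0]
ft_force: [0.9, 0.5, -0.0]
opening: 0.0
grasp_force: 0.0
```

```bash
python3 - <<'E'
from h import *
t=ctrl.get_state();print(t["tool_pos"],t["ft_force"])
d=imaging.snapshot("side");w=imaging.snapshot("wrist");s=imaging.snapshot("scene")
for p in (d,w,s): marks(["lid_edge","tin","tin_drawer_front"],p,3); print()
E
```

```text
[0.56761375 0.31226715 0.07419332] [ 0.89237776  0.49583755 -0.00408332]
lid_edge 0.97 [0.4002 0.607  0.0247] [190 160]
lid_edge 0.91 [0.5832 0.3425 0.0788] [268 208]
lid_edge 0.72 [0.3699 0.4879 0.0236] [177 189]
tin 0.86 [0.5771 0.3039 0.032 ] [266 236]
tin 0.64 [ 0.3449  0.4927 -0.0067] [168 197]
tin 0.56 [ 0.3989  0.6408 -0.0033] [191 161]
tin_drawer_front 0.75 [0.4822 0.3117 0.0682] [223 223]
tin_drawer_front 0.36 [0.5034 0.1984 0.062 ] [235 264]

lid_edge 0.58 [0.5813 0.3459 0.0738] [312 251]
tin 0.98 [0.5751 0.3039 0.0334] [244 219]
tin_drawer_front 0.75 [0.4792 0.312  0.0651] [244  74]

lid_edge 0.89 [0.3778 0.4889 0.0263] [286 244]
lid_edge 0.81 [0.5808 0.3421 0.0752] [267 186]
lid_edge 0.69 [0.4018 0.6101 0.0232] [244 262]
tin 0.78 [0.4003 0.6356 0.0013] [236 275]
tin 0.72 [ 0.3454  0.4979 -0.0009] [293 260]
tin 0.56 [0.5777 0.3023 0.0285] [277 196]
tin_drawer_front 0.97 [0.4814 0.3099 0.0635] [300 196]
```

Nearly shut. I press down gently until the force rises.

apply_moves(commands=[[0, 0, 0.2, 0, 0, 0, 1], [0, 0, 0.2, 0, 0, 0, 1], [0, 0, 0.2, 0, 0, 0, 1], [0, 0, 0.1, 0, 0, 0, 1], [0, 0, 0, 0, 0, 0, 1]])

```text
clock: 10.1
tool_pos: [0.568, 0.3123, 0.0678]
tool_rot: [0.094, 3.139, 0.0]
ft_force: [-1.6, -0.8, 7.5]
opening: 0.0
grasp_force: 4.0
```

apply_moves(commands=[[0, 0, 0.1, 0, 0, 0, 1], [0, 0, 0, 0, 0, 0, 1], [0, 0, -2, 0, 0, 0, 1], [0, 0, -4, 0, 0, 0, 1], [0, 0, -4, 0, 0, 0, 1], [2.3, -0.1, 0, 0, 0, 0, 1], [2.3, -0.1, 0, 0, 0, 0, 1], [2.3, -0.1, 0, 0, 0, 0, 1], [2.3, -0.1, 0, 0, 0, 0, 1], [2.3, -0.1, 0, 0, 0, 0, 1], [2.3, -0.1, 0, 0, 0, 0, 1], [0, 0, 0, 0, 0, 0, 1]])

```text
clock: 11.6
tool_pos: [0.4283, 0.3145, 0.1663]
tool_rot: [-0.092, -3.14, 0.001]
ft_force: [1.0, 1.3, 0.5]
opening: -0.0001
grasp_force: 0.0
```

```bash
python3 - <<'E'
from h import *
t=ctrl.get_state();print(t["tool_pos"],t["ft_force"])
d=imaging.snapshot("side");w=imaging.snapshot("wrist")
for p in (d,w): marks(["lid_edge","tin","tin_drawer_front","cup_drawer_front"],p,3); print()
a=cv2.resize(d["image"][150:310,130:400],(800,474),interpolation=cv2.INTER_CUBIC)
cv2.imwrite("pics/f.png",a)
E
```

```text
[0.4282783  0.31452916 0.16634725] [1.04789989 1.3405125  0.49452034]
lid_edge 0.84 [0.5832 0.3474 0.0687] [267 210]
lid_edge 0.45 [0.3981 0.606  0.022 ] [190 161]
tin 0.63 [ 0.3997  0.6425 -0.0009] [191 160]
tin 0.56 [ 0.3424  0.4956 -0.0052] [167 196]
tin_drawer_front 0.73 [0.4799 0.3101 0.0669] [222 224]
cup_drawer_front 0.6 [0.5027 0.1969 0.0625] [235 265]

lid_edge 0.88 [0.3678 0.4872 0.0228] [417 109]
tin 0.64 [0.5737 0.3071 0.0285] [255 291]
tin 0.56 [ 0.3485  0.4973 -0.0015] [415  91]
cup_drawer_front 0.84 [0.4989 0.1954 0.0677] [142 259]
```

View pics/f.png

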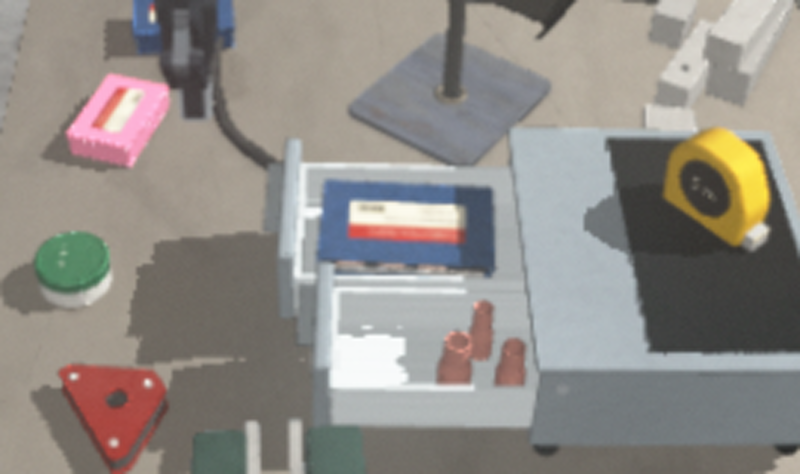

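The lid is shut. I lower in front of the wide drawer and push it.

apply_moves(commands=[[0, 0, 3, 0, 0, 0, 1], [0, 0, 3.5, 0, 0, 0, 1], [0, 0, 3, 0, 0, 0, 1], [0, 0, 1, 0, 0, 0, 1], [-0.6, 0, 0, 0, 0, 0, 1], [-0.6, 0, 0, 0, 0, 0, 1], [-0.6, 0, 0, 0, 0, 0, 1], [-0.4, 0, 0, 0, 0, 0, 1], [-0.4, 0, 0, 0, 0, 0, 1], [-0.4, 0, 0, 0, 0, 0, 1], [-0.4, 0, 0, 0, 0, 0, 1], [-0.5, 0, 0, 0, 0, 0, 1], [-0.5, 0, 0, 0, 0, 0, 1]])

```text
clock: 13.72
tool_pos: [0.4736, 0.3118, 0.0612]
tool_rot: [-0.094, -3.14, 0.0]
ft_force: [-1.3, -0.6, 1.4]
opening: 0.0001
grasp_force: 1.0
```

apply_moves(commands=[[-0.6, 0, 0, 0, 0, 0, 1], [-0.6, 0, 0, 0, 0, 0, 1], [-0.6, 0, 0, 0, 0, 0, 1], [-0.6, 0, 0, 0, 0, 0, 1], [-0.6, 0, 0, 0, 0, 0, 1], [-0.6, 0, 0, 0, 0, 0, 1], [-0.6, 0, 0, 0, 0, 0, 1], [-0.6, 0, 0, 0, 0, 0, 1], [-0.6, 0, 0, 0, 0, 0, 1], [-0.6, 0, 0, 0, 0, 0, 1], [-0.6, 0, 0, 0, 0, 0, 1], [-0.6, 0, 0, 0, 0, 0, 1], [-0.6, 0, 0, 0, 0, 0, 1], [-0.6, 0, 0, 0, 0, 0, 1], [-0.6, 0, 0, 0, 0, 0, 1], [-0.6, 0, 0, 0, 0, 0, 1], [-0.6, 0, 0, 0, 0, 0, 1], [-0.6, 0, 0, 0, 0, 0, 1]])

```text
clock: 15.98
tool_pos: [0.5817, 0.3055, 0.0613]
tool_rot: [-0.094, -3.14, 0.0]
ft_force: [-2.1, -0.9, -0.3]
opening: 0.0002
grasp_force: 1.0
```

```bash
python3 - <<'E'
from h import *
t=ctrl.get_state();print(t["tool_pos"],t["ft_force"])
d=imaging.snapshot("side");w=imaging.snapshot("wrist")
for p in (d,w): marks(["chest","tin_drawer_front","cup_drawer_front"],p,2); print()
a=cv2.resize(d["image"][150:310,130:400],(540,320),interpolation=cv2.INTER_CUBIC);b=cv2.resize(w["image"],(320,240))
c=np.zeros((560,540,3),np.uint8);c[:320]=a;c[320:,:320]=b
cv2.imwrite("pics/g.png",c)
E
```

```text
[0.5816921  0.30546828 0.06126348] [-2.07199612 -0.8954724  -0.31530103]
chest 0.55 [ 0.7501  0.2401 -0.0028] [345 264]
tin_drawer_front 0.77 [0.5999 0.3012 0.0667] [277 225]
cup_drawer_front 0.96 [0.5051 0.2005 0.0616] [236 264]

cup_drawer_front 0.61 [0.5011 0.1934 0.0636] [ 24 100]
```

View pics/g.png

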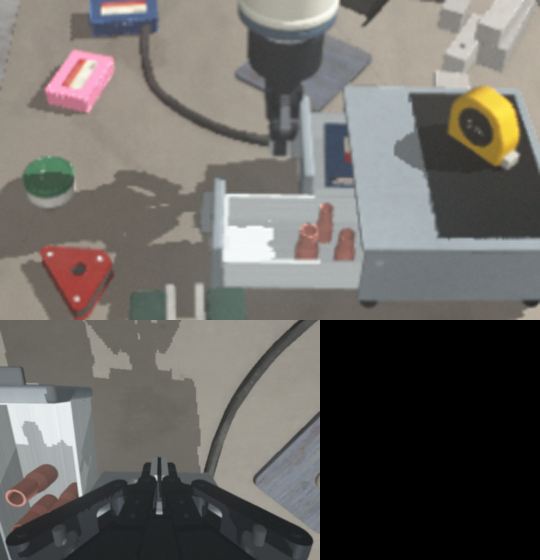

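The drawer is sliding in, with about 4 cm to go. I'll keep pushing and slow down near the stop.

apply_moves(commands=[[-0.5, 0, 0, 0, 0, 0, 1], [-0.5, 0, 0, 0, 0, 0, 1], [-0.5, 0, 0, 0, 0, 0, 1], [-0.5, 0, 0, 0, 0, 0, 1], [-0.5, 0, 0, 0, 0, 0, 1], [-0.3, 0, 0, 0, 0, 0, 1], [-0.2, 0, 0, 0, 0, 0, 1]])

```text
clock: 17.25
tool_pos: [0.6114, 0.3037, 0.0612]
tool_rot: [-0.094, -3.14, 0.0]
ft_force: [-1.7, -1.2, 0.0]
opening: 0.0003
grasp_force: 0.8
```

apply_moves(commands=[[-0.2, 0, 0, 0, 0, 0, 1], [-0.2, 0, 0, 0, 0, 0, 1], [-0.2, 0, 0, 0, 0, 0, 1]])

```text
clock: 17.62
tool_pos: [0.6173, 0.3034, 0.0613]
tool_rot: [-0.094, -3.14, 0.0]
ft_force: [-1.8, -1.1, -0.1]
opening: -0.0
grasp_force: 0.8
```

apply_moves(commands=[[-0.2, 0, 0, 0, 0, 0, 1], [-0.2, 0, 0, 0, 0, 0, 1], [-0.2, 0, 0, 0, 0, 0, 1]])

```text
clock: 18.0
tool_pos: [0.6226, 0.303, 0.0612]
tool_rot: [-0.094, -3.139, 0.0]
ft_force: [-12.7, 1.4, 4.8]
opening: 0.0001
grasp_force: 6.3
```

apply_moves(commands=[[-0.2, 0, 0, 0, 0, 0, 1], [-0.2, 0, 0, 0, 0, 0, 1], [0, 0, 0, 0, 0, 0, 1]])

```text
clock: 18.38
tool_pos: [0.6228, 0.3029, 0.0609]
tool_rot: [-0.093, -3.132, 0.002]
ft_force: [-28.7, 1.6, 16.5]
opening: -0.0002
grasp_force: 14.9
```

The stop is reached, with the force rising to 28 N at the tip. I back off and move to the front of the narrow drawer.

apply_moves(commands=[[0.6, 0, 0, 0, 0, 0, 1], [1.4, 0, 0, 0, 0, 0, 1], [1, 0, -2, 0, 0, 0, 1], [0, 0, -4, 0, 0, 0, 1], [0, 0, -3, 0, 0, 0, 1], [3, -1.5, 0, 0, 0, 0, 1], [3, -2, 0, 0, 0, 0, 1], [3, -2, 0, 0, 0, 0, 1], [3, -2, 0, 0, 0, 0, 1], [3, -2, 0, 0, 0, 0, 1], [0, -1.8, 0, 0, 0, 0, 1], [0, 0, 0, 0, 0, 0, 1]])

```text
clock: 19.88
tool_pos: [0.4415, 0.2001, 0.1523]
tool_rot: [0.096, 3.138, 0.001]
ft_force: [0.3, 0.2, -0.4]
opening: -0.0
grasp_force: 0.0
```

```bash
python3 - <<'E'
from h import *
t=ctrl.get_state();print(t["tool_pos"],t["ft_force"])
d=imaging.snapshot("side");w=imaging.snapshot("wrist")
for p in (d,w): marks(["chest","tin_drawer_front","cup_drawer_front","cup0_mid","cup1_mid","cup2_mid"],p,1); print()
E
```

```text
[0.44147234 0.20014284 0.15232071] [ 0.2869562   0.17530429 -0.44053487]
chest 0.64 [ 0.7523  0.2414 -0.002 ] [346 263]
tin_drawer_front 0.94 [0.6428 0.2974 0.0657] [297 226]
cup_drawer_front 0.87 [0.5051 0.2033 0.0616] [236 263]
cup0_mid 0.66 [0.6347 0.1726 0.0536] [301 274]
cup1_mid 0.48 [0.6167 0.2068 0.0563] [290 260]
cup2_mid 0.66 [0.5988 0.181  0.0562] [283 271]
```

apply_moves(commands=[[0, 0, 2.5, 0, 0, 0, 1], [0, 0, 3.5, 0, 0, 0, 1], [0, 0, 2.5, 0, 0, 0, 1], [0, 0, 0.6, 0, 0, 0, 1], [-1, 0, 0, 0, 0, 0, 1], [-1, 0, 0, 0, 0, 0, 1], [-0.4, 0, 0, 0, 0, 0, 1], [-0.2, 0, 0, 0, 0, 0, 1], [-0.2, 0, 0, 0, 0, 0, 1], [-0.2, 0, 0, 0, 0, 0, 1], [-0.2, 0, 0, 0, 0, 0, 1], [-0.2, 0, 0, 0, 0, 0, 1], [-0.2, 0, 0, 0, 0, 0, 1], [-0.2, 0, 0, 0, 0, 0, 1], [-0.2, 0, 0, 0, 0, 0, 1], [-0.2, 0, 0, 0, 0, 0, 1], [-0.2, 0, 0, 0, 0, 0, 1], [-0.2, 0, 0, 0, 0, 0, 1], [-0.2, 0, 0, 0, 0, 0, 1]])

```text
clock: 22.95
tool_pos: [0.4887, 0.1978, 0.0603]
tool_rot: [-0.094, -3.14, 0.0]
ft_force: [-2.8, -1.6, 0.3]
opening: 0.0001
grasp_force: 0.8
```

apply_moves(commands=[[-0.2, 0, 0, 0, 0, 0, 1], [-0.25, 0, 0, 0, 0, 0, 1], [-0.3, 0, 0, 0, 0, 0, 1], [-0.35, 0, 0, 0, 0, 0, 1], [-0.4, 0, 0, 0, 0, 0, 1], [-0.4, 0, 0, 0, 0, 0, 1], [-0.4, 0, 0, 0, 0, 0, 1], [-0.4, 0, 0, 0, 0, 0, 1], [-0.4, 0, 0, 0, 0, 0, 1], [-0.4, 0, 0, 0, 0, 0, 1], [-0.4, 0, 0, 0, 0, 0, 1], [-0.4, 0, 0, 0, 0, 0, 1], [-0.4, 0, 0, 0, 0, 0, 1], [-0.4, 0, 0, 0, 0, 0, 1], [-0.3, 0, 0, 0, 0, 0, 1], [-0.3, 0, 0, 0, 0, 0, 1]])

```text
clock: 24.95
tool_pos: [0.5458, 0.1944, 0.0603]
tool_rot: [-0.094, -3.14, 0.0]
ft_force: [-0.6, -0.7, 0.3]
opening: -0.0001
grasp_force: 0.9
```

```bash
python3 - <<'E'
from h import *
d=imaging.snapshot("side")
marks(["cup_drawer_front","cup0_mid","cup1_mid","cup2_mid"],d,1)
cv2.imwrite("pics/i.png",cv2.resize(d["image"][150:310,130:400],(540,320),interpolation=cv2.INTER_CUBIC))
E
```

```text
cup_drawer_front 0.44 [ 0.3265  0.3187 -0.0004] [155 245]
```

View pics/i.png

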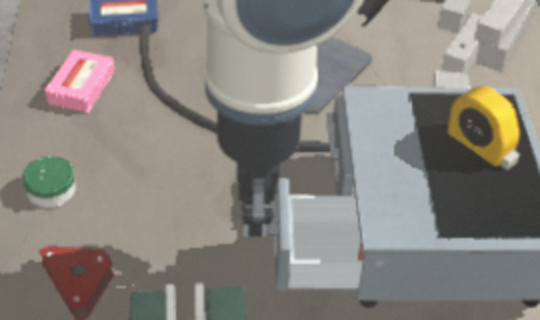

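The narrow drawer is about half in and the cups are now inside the chest. I continue at the same slow pace.

apply_moves(commands=[[-0.3, 0, 0, 0, 0, 0, 1], [-0.35, 0, 0, 0, 0, 0, 1], [-0.4, 0, 0, 0, 0, 0, 1], [-0.4, 0, 0, 0, 0, 0, 1], [-0.4, 0, 0, 0, 0, 0, 1], [-0.4, 0, 0, 0, 0, 0, 1], [-0.4, 0, 0, 0, 0, 0, 1], [-0.4, 0, 0, 0, 0, 0, 1], [-0.4, 0, 0, 0, 0, 0, 1], [-0.4, 0, 0, 0, 0, 0, 1], [-0.4, 0, 0, 0, 0, 0, 1], [-0.4, 0, 0, 0, 0, 0, 1], [-0.4, 0, 0, 0, 0, 0, 1], [-0.3, 0, 0, 0, 0, 0, 1], [-0.25, 0, 0, 0, 0, 0, 1], [-0.2, 0, 0, 0, 0, 0, 1]])

```text
clock: 27.2
tool_pos: [0.6036, 0.191, 0.0603]
tool_rot: [-0.094, -3.14, -0.0]
ft_force: [-2.5, -0.0, -0.6]
opening: -0.0
grasp_force: 0.8
```

apply_moves(commands=[[-0.15, 0, 0, 0, 0, 0, 1], [-0.15, 0, 0, 0, 0, 0, 1], [-0.15, 0, 0, 0, 0, 0, 1], [-0.15, 0, 0, 0, 0, 0, 1]])

```text
clock: 27.7
tool_pos: [0.6095, 0.1906, 0.0603]
tool_rot: [0.094, 3.14, 0.0]
ft_force: [-1.7, -1.5, 0.6]
opening: -0.0001
grasp_force: 0.8
```

apply_moves(commands=[[-0.15, 0, 0, 0, 0, 0, 1], [-0.15, 0, 0, 0, 0, 0, 1], [-0.15, 0, 0, 0, 0, 0, 1], [-0.15, 0, 0, 0, 0, 0, 1]])

```text
clock: 28.2
tool_pos: [0.6139, 0.1903, 0.0601]
tool_rot: [-0.094, -3.137, 0.0]
ft_force: [-16.0, 1.1, 8.6]
opening: -0.0003
grasp_force: 7.9
```

apply_moves(commands=[[-0.15, 0, 0, 0, 0, 0, 1], [-0.15, 0, 0, 0, 0, 0, 1], [0, 0, 0, 0, 0, 0, 1]])

```text
clock: 28.58
tool_pos: [0.6141, 0.1902, 0.0598]
tool_rot: [-0.093, -3.132, 0.001]
ft_force: [-28.7, 2.4, 17.0]
opening: -0.0
grasp_force: 13.9
```

At the stop. I back off gently, rise clear and check.

apply_moves(commands=[[0.3, 0, 0, 0, 0, 0, 1], [0.5, 0, 0, 0, 0, 0, 1], [1.2, 0, 0, 0, 0, 0, 1], [2.5, 0, 0, 0, 0, 0, 1], [3, 0, -2, 0, 0, 0, 1], [3, 0, -4, 0, 0, 0, 1], [3, 0, -4, 0, 0, 0, 1], [3, 0, -4, 0, 0, 0, 1], [4, 0, -3, 0, 0, 0, 1], [4, 0, 0, 0, 0, 0, 1], [0, 0, 0, 0, 0, 0, 1]])

```text
clock: 29.95
tool_pos: [0.3711, 0.2046, 0.2306]
tool_rot: [-0.092, -3.14, -0.0]
ft_force: [0.8, -0.7, 0.1]
opening: -0.0001
grasp_force: 0.0
```

```bash
python3 - <<'E'
from h import *
t=ctrl.get_state();print(t["tool_pos"],t["ft_force"])
d=imaging.snapshot("side");s=imaging.snapshot("scene")
for p in(d,s): marks(["chest","tin_drawer_front","cup_drawer_front","paste_tin"],p,1);print()
a=cv2.resize(d["image"][150:310,130:400],(540,320),interpolation=cv2.INTER_CUBIC);b=cv2.resize(s["image"][120:260,180:400],(440,280))
c=np.zeros((600,540,3),np.uint8);c[:320]=a;c[320:,:440]=b
cv2.imwrite("pics/j.png",c)
E
```

```text
[0.37107336 0.20461953 0.23062608] [ 0.79421077 -0.66695309  0.08086265]
chest 0.84 [ 0.7492  0.2397 -0.0017] [345 264]
tin_drawer_front 0.68 [0.6437 0.2955 0.0669] [297 226]
cup_drawer_front 0.87 [0.6356 0.1931 0.063 ] [301 263]
paste_tin 0.97 [ 0.3256  0.3229 -0.0028] [155 244]

chest 0.71 [ 0.7526  0.2443 -0.0031] [251 184]
tin_drawer_front 0.83 [0.6425 0.2974 0.067 ] [263 178]
cup_drawer_front 0.97 [0.632  0.185  0.0634] [288 171]
paste_tin 0.56 [ 0.3226  0.3197 -0.0033] [341 237]
```

View pics/j.png

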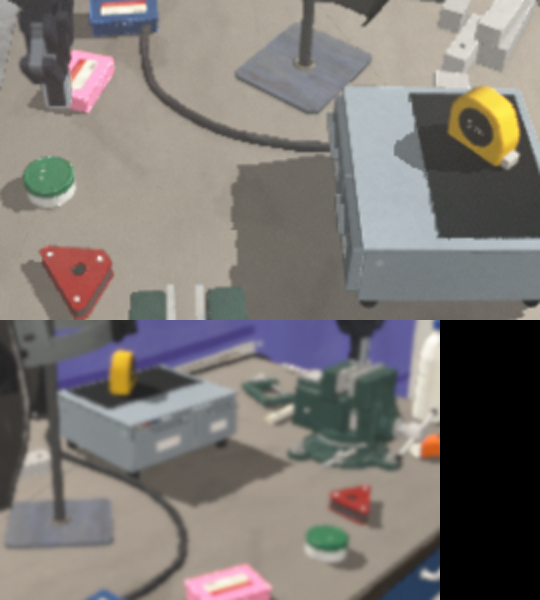

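Both drawers are flush with the chest, the paste tin (48,180) has not moved, and the robot is clear. I hand the job in.

```bash
python3 -c "
from h import *
print(ctrl.sign_off())"
```

```text
the job is handed in; nothing more can be done
None
```

The blue tin's lid is shut, both drawers were then pushed in to their stops, the paste tin is where it was, and the job was handed in at about 30 s; the gas cups were not visible once inside the chest, so that they are still standing is inferred from the slow push.

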